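# Click the vial shuttle into the scanner's station and scan

### The job

Bring the little yellow bottle to the white scanner: with a fingertip, gently push the blue shuttle along its rail by the white plate behind the bottle until it clicks into the station opposite the scanner, passing through any earlier station but not running on past the scanner's. Then press the green button on the scanner. Leave the bottle itself untouched and standing in its socket, and do not disturb the other things on the bench.

Things in the scene. Friction and masses are not known exactly. Their poses are not given: they have to be found in the camera images.
- rail: Fixed aluminium rail base, 100 (x) x 400 (y) x 12 mm, steel rail along its y axis; origin at the centre of its underside, on the bench; z up. The shuttle is pushed along +y of this frame (robot's left). Three click stations at y = -55, +15 and +85 mm, each a notch between two brass ridges; those on the way are passed by pushing on. Black stops at both ends.
- shuttle: Blue shuttle, 64 (x) x 70 (y) mm, deck top 44 mm above the bench, axes parallel to the rail's; origin on the rail's centre line at bench height under the shuttle's middle. Slides only along the rail's y, from -150 to +145 mm; cannot be lifted; starts at y = -130, before the first station. Drag about 1 N; stays where it is left.
- shuttle_push (a point): Centre of the rear face of the shuttle's upright white push plate, 72 mm above the bench; the face looks to the rail's -y and is pushed towards +y. The plate is 50 wide (x), 8 thick, its top 90 mm above the bench (46 above the deck). The plate's rear face is 35 mm behind the shuttle's middle.
- shuttle_mark (a point): Middle of the shuttle on its deck, 44 mm above the bench, in line with its yellow pointer. From 13 to 6 mm before a station its sprung roller climbs a ridge (push 7 to 10 N), then drops into the notch: the push dips and the shuttle jumps 6 mm ahead by itself, centring on the station. Pushing it 6 mm past centre (a like force) makes it jump out.
- vial: Small yellow bottle with orange cap, 25 x 25 x 50 mm, standing loose in a 12 mm deep socket on the shuttle 12 mm ahead (rail +y) of its middle; origin at the centre of its underside, 44 mm above the bench; its top is 94 mm above the bench.
- scanner: White module, 50 x 50 x 60 mm, fixed beyond the rail opposite one of the stations (which one varies), centre 85 mm from the rail's middle; dark round lens facing the rail, green button on top. Origin at the centre of its underside; axes parallel to the rail's. The shuttle is at its station when shuttle_mark has y = 0 in this frame (pointer opposite the module's yellow line).
- scan_button_top (a point): Centre of the top of the round green button (radius 14 mm) on the scanner. Pressed straight down; travel 6 mm against a spring, 5 N at the bottom.
- scan_button (a joint): Travel of the green button: 0 up, 0.006 m fully down; springs back. It counts as pressed from 0.004.
- blank_a: Plain grey blank module without button, 50 x 50 x 60 mm; origin at the centre of its underside. Fixed opposite another station.
- blank_b: Plain grey blank module without button, 50 x 50 x 60 mm; origin at the centre of its underside. Fixed opposite another station.
- beaker: Glass beaker with pink contents, 72 x 72 x 90 mm, a loose bystander at the left; origin at the centre of its underside.
- dropper_red: Small pale blue dropper bottle with red tip, 31 x 31 x 78 mm, a loose bystander at the right; origin at the centre of its underside.
- brown_bottle: Brown bottle with black cap, 46 x 46 x 115 mm, a loose bystander at the right; origin at the centre of its underside.
- tip_box: Pipette tip box with yellow tips, 80 x 120 x 50 mm, a loose bystander at the front left; origin at the centre of its underside.
- mug: White mug, 83 x 115 x 86 mm, a loose bystander at the back; origin at the centre of its underside.
- timer: Red and white timer, 66 x 66 x 45 mm, a loose bystander at the left; origin at the centre of its underside.
- back_bottle_4: Squat white jar, 52 x 52 x 52 mm, a loose bystander at the right; origin at the centre of its underside.
Things that resemble listed ones, but are neither listed nor needed, are in the scene too. Leave any purple look-alike of the scanner alone.

How it is judged:
By the outcome, as a careful person would: the job done as asked, in the order asked, and still so for the second after the job is handed in, with the robot touching nothing.
It also fails if it takes over 58 s, if anything falls off the work surface, if the arm or the gripper's body presses on something with over 40 N, if the wrist force passes 120 N, or if a joint passes its speed limit or range.

### The arm

A 6-joint arm with a two-finger parallel gripper is mounted at the origin on a cart in front of the work surface, level with it; the furniture and walls round the work are solid. World frame = base frame: x ahead of the robot, y to its left, z up, the work surface at z = 0. Lengths are in mm, angles in rad, forces in N, time in s.
With the tool pointing down it reaches from about 350 to 775 mm from the base axis. Payload 5.5 kg.
Tool frame: the origin (TCP) lies at the very end of the fingers, on their centre line; the grasp point (between the pads) lies 19 mm behind it (manip.tcp_to_grasp is the distance from the TCP to the grasp point, in mm); z points along the fingers, y is the line along which they close (so a half turn about z gives the same grasp; the last joint's range is limited). The gripper opens to 85 mm and grips with 20 to 120 N. Pads are 22 mm wide; open, the fingers measure 114 mm over their backs; the gripper's body (76 mm by 85 mm) begins 54 mm behind the grasp point. The pads swing forward as they close: fully open they stand 13 mm farther back than shut.
Start: joints at [1.164, 0.313, 0.046, 1.304, 0, 1.431], TCP at [151.62, 554.692, 231.323] pointing down, gripper open.
Joint ranges: [-2.76, 2.76], [-0.86, 1.69], [-1.03, 1.26], [-2.2, 2.34], [-1.47, 1.5], [-3.14, 3.14]. Speed limits (rad/s): [2.57, 2.57, 3.14, 3.14, 3.14, 3.14].

### API

Orientations are given as a unit quaternion [w, x, y, z].
In Python, from bench import manip, grab_frame gives the robot as it stands.
- The arm moves only by the tool apply_moves, never from a script. Its argument "steps" is a list of rows, each a list of 7 numbers: the shift along the tool's x, y, z in m, then the turn, a rotation vector about the tool's x, y, z in rad, then the closure, from 0 (fully open) to 1 (shut). In form: [[dx, dy, dz, rx, ry, rz, gripper], ...]. A call has 1 to 10 rows; each row shifts and turns the commanded pose from where the row before left it, along the tool's axes as they then stand; what a row does not reach is not made up. A row lasts 1/10 s, in which the tool goes at most 50 mm and 8.59 degrees, less where a joint would pass 70% of its speed; a pose out of reach is approached as far as the arm can. A call with a gripper value outside its range is refused whole. The fingers move at their own pace and stop on an object; the grip force is fixed at half the most. Time passes only in rows, so rows that do not move let the fingers close. It gives the time, the measured TCP pose, the force, the opening and the grip force at its end, in the units of the state.
- manip.observe(): the state, without advancing time (a new reading comes with each control period).
- grab_frame(name): name is "side" or "top" or "wrist"; returns a dict with "pixels" (384x512x3 uint8, red, green, blue), "K" (3x3 intrinsics, pixels), "dist_coeffs" ([k1, k2, p1, p2, k3] as OpenCV has them; the pictures are not rectified), "world_to_cam" (4x4, takes a point from world to camera coordinates). Camera axes: x right, y down, z forward; pixel columns grow to the right and rows downward; lengths in mm; the calibration is good to about 2 mm. A picture is of the moment at which its call begins. There is no depth.
- manip.sign_off(): hands the job in; it is judged then, once.
The state is a dict: "clock": time; "qpos": joint angles; "joint_vel": joint speeds; "tau": joint torques, N m; "eef_pos": TCP position; "tcp_rot": TCP orientation; "ft_force": force on the tool from outside, world axes, zero at the start; "moment": the same for the moment, N m; "finger_gap": finger opening in mm; "grasp_force": force on a finger pad.
Only numpy, scipy, OpenCV 4.12 (cv2) and the standard library are available. Lean on these libraries where they do the work, as an engineer would, in place of code of your own. Each camera call takes 0.05 s, during which the arm holds its last target. There are 200 camera calls.

## Working session

There is one attempt and no reset: what is moved stays moved. The work goes in short steps, Python scripts to look and compute and a tool call to move; the robot and the scene stay as the last step left them, time stands still between calls to the robot, and variables do not carry over. Pictures are saved under pics/ and viewed, at most 10 in all, crops included, and the job is handed in when it is done.

Besides the shell and the picture viewer there is one more tool, called after "Request:" by a JSON object that holds its "method" and its "body", one argument or row to a line. apply_moves: Moves the arm, as the interface text tells. Its arguments: {"type":"object","properties":{"steps":{"type":"array","items":{"type":"array","items":{"type":"number"}}}},"required":["steps"]}

```bash
mkdir -p pics
cat > h.py <<'E'
import numpy as np, cv2
from bench import manip, grab_frame
def save(n,f): cv2.imwrite(f'pics/{n}.png',cv2.cvtColor(f['pixels'],cv2.COLOR_RGB2BGR))
def ray(f,uv,z):
    K=np.array(f['K']);d=np.array(f['dist_coeffs']);T=np.array(f['world_to_cam'])
    p=cv2.undistortPoints(np.array(uv,float).reshape(-1,1,2),K,d).reshape(-1,2)
    r=np.c_[p,np.ones(len(p))]@T[:3,:3]; c=-T[:3,:3].T@T[:3,3]
    return c+r*((z-c[2])/r[:,2])[:,None]
E
python3 - <<'E'
from h import *
a=[grab_frame(n) for n in('top','side')]
im=[cv2.resize(f['pixels'],(512,384)) for f in a]
import pickle;pickle.dump(a,open('f0.pkl','wb'))
for n,f in zip('ts',a): save(n+'0',dict(pixels=cv2.resize(f['pixels'],(800,600))))
print(manip.observe())
E
```

```text
{'clock': 0.1, 'qpos': array([ 1.16438038e+00,  3.13926715e-01,  4.51149689e-02,  1.30359220e+00,
       -3.60284005e-06,  1.43120695e+00]), 'joint_vel': array([ 1.95847245e-04, -1.49707582e-03,  2.86109059e-03, -9.74841942e-04,
        8.24416509e-05, -2.66573442e-04]), 'tau': array([ 3.78769822e-03, -4.81727707e+01,  2.99242902e+01,  1.28072957e-02,
       -1.02023635e-04,  9.72837000e-06]), 'eef_pos': array([151.43966665, 554.24207984, 230.50638093]), 'tcp_rot': array([-2.14992094e-04,  1.33017822e-01,  9.91113320e-01, -7.74527998e-04]), 'ft_force': array([-0.55774273,  0.25858316, -0.32288676]), 'moment': array([-0.00874317, -0.01116887,  0.01194941]), 'grasp_force': 0.0, 'finger_gap': 85.55944178193144}
```

View pics/t0.png

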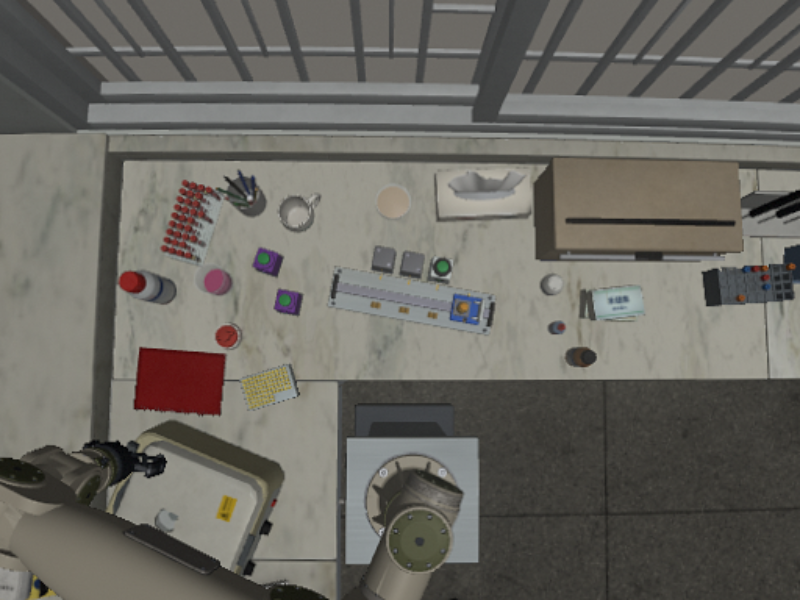

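View pics/s0.png

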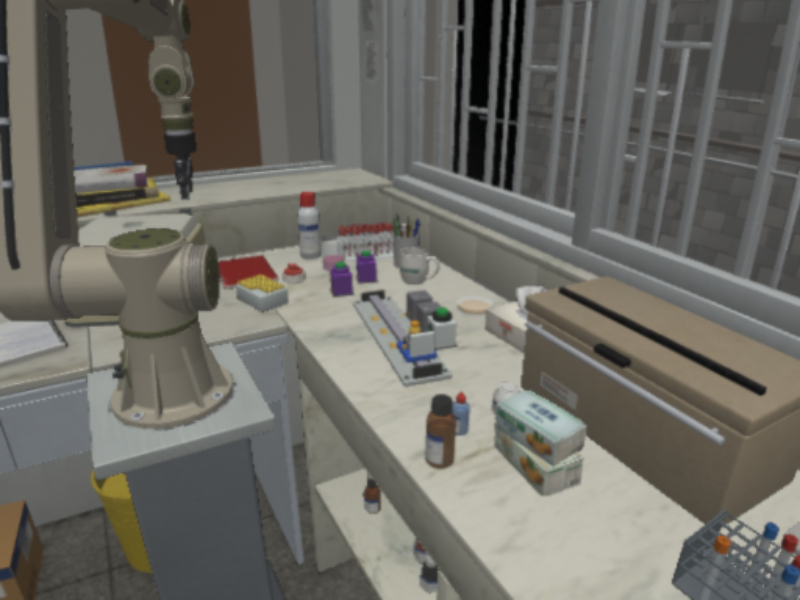

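The top view shows the rail from (493,312) to (330,287), with the blue shuttle at (466,307) at its right end. The white module with the green button is at (441,267), opposite the first station. The grey blanks are at (412,263) and (383,259). The two purple look-alikes, at (267,262) and (288,301), are to be left alone.

Run:
```python
from h import *
import pickle
t,s=pickle.load(open('f0.pkl','rb'))
P=t['pixels'];hsv=cv2.cvtColor(P,cv2.COLOR_RGB2HSV)
def comps(m,mn=8):
    n,l,st,c=cv2.connectedComponentsWithStats(m.astype(np.uint8));return [(st[i],c[i],l==i) for i in range(1,n) if st[i,4]>=mn]
roi=np.zeros(P.shape[:2],bool);roi[155:220,200:325]=1
g=cv2.inRange(hsv,(45,80,40),(80,255,255))>0
for st,c,_ in comps(g&roi): print('green',st,c,ray(t,c,65))
b=cv2.inRange(hsv,(100,130,60),(125,255,255))>0
for st,c,m in comps(b&roi,20):
    r=cv2.minAreaRect(np.argwhere(m)[:,::-1].astype(np.float32));print('blue',st,r,ray(t,cv2.boxPoints(r),44),ray(t,r[0],44))
y=cv2.inRange(hsv,(8,120,100),(32,255,255))>0
for st,c,_ in comps(y&roi,3): print('yel',st,c,P[int(c[1]),int(c[0])],ray(t,c,12))
k=(P.max(2)<45)
for st,c,_ in comps(k&roi,10): print('blk',st,c,ray(t,c,25))
cv2.imwrite('pics/c1.png',cv2.resize(P[150:220,200:325],(800,448),interpolation=cv2.INTER_CUBIC)[:,:,::-1])
T=t['world_to_cam'];print('cam',-T[:3,:3].T@T[:3,3])
T=s['world_to_cam'];print('cam',-T[:3,:3].T@T[:3,3])
# side green
hs=cv2.cvtColor(s['pixels'],cv2.COLOR_RGB2HSV);g=cv2.inRange(hs,(45,80,40),(80,255,255))>0
for st,c,_ in comps(g): print('sgreen',st,c,ray(s,c,65))
```

```text
green [280 167   7   7  45] [283. 170.] [[558.16227371 -67.63397066  65.        ]]
blue [290 189  18  19  96] ((297.5349426269531, 197.73800659179688), (16.9830379486084, 16.652626037597656), 7.594643592834473) [[ 431.05742293  -87.83098041   44.        ]
 [ 492.59763613  -96.31648074   44.        ]
 [ 484.56744429 -159.24022471   44.        ]
 [ 422.98200542 -150.47569654   44.        ]] [[ 457.73913505 -123.42756402   44.        ]]
blue [288 201   8   5  25] ((291.5769348144531, 203.11538696289062), (7.452413558959961, 3.1378581523895264), 11.309932708740234) [[ 434.56157703  -86.35052424   44.        ]
 [ 446.00228369  -88.68747131   44.        ]
 [ 440.69373019 -115.87360673   44.        ]
 [ 429.25256225 -113.51398301   44.        ]] [[ 437.6260619  -101.10227588   44.        ]]
yel [238 194   5   3  12] [240.16666667 194.91666667] [117  97  62] [[469.90375185  90.19780044  12.        ]]
yel [294 194   6   6  26] [296.19230769 196.19230769] [168 122  58] [[ 466.17128632 -122.6109127    12.        ]]
yel [256 197   5   3  11] [257.90909091 198.18181818] [121  99  60] [[457.85332827  22.97443506  12.        ]]
yel [274 201   5   2   9] [276.22222222 201.55555556] [123 100  58] [[445.38192547 -46.4883445   12.        ]]
cam [ 346.96912064   61.26922969 1427.30514077]
cam [  -55.56423257 -1003.07004296   596.67686548]
sgreen [232 161   5   3  15] [234. 162.] [[586.0183707  379.48525786  65.        ]]
sgreen [215 168   6   4  18] [217.38888889 169.33333333] [[485.66119353 328.16862928  65.        ]]
sgreen [279 197   8   6  40] [282.35  199.475] [[566.80203886 -47.99622508  65.        ]]
sgreen [320 263   3   4   9] [321.         264.66666667] [[ 448.03865533 -417.09836266   65.        ]]
sgreen [331 271   4   5  14] [332.64285714 272.57142857] [[ 452.64440706 -456.80604384   65.        ]]
```

View pics/c1.png

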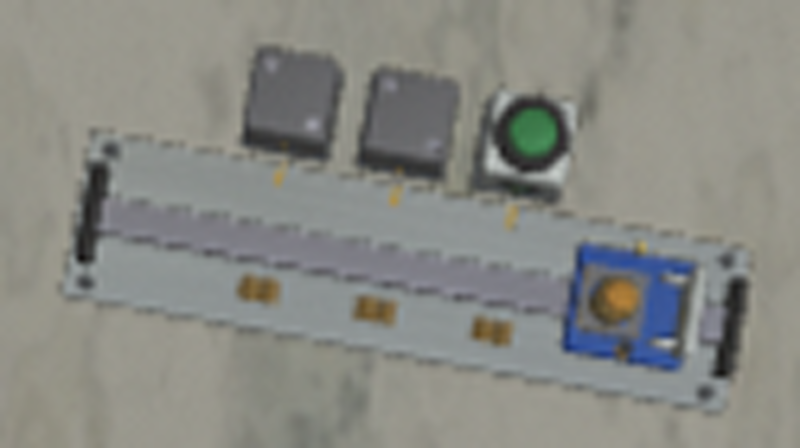

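The single white module with a green button at crop (533,132), full-frame (283,170), is the scanner. It sits opposite the first station, and the purple ones are decoys. The rail is yawed about -10.1°, and the shuttle is near (460,-127). I'm moving over in an arc with the fingers shut.

Request:
{"method": "apply_moves", "body": {
  "steps": [
    [0, 0, 0, 0, 0, -0.091, 1],
    [-0.0356, -0.0296, 0, 0, 0, 0, 1],
    [-0.0356, -0.0296, 0, 0, 0, 0, 1],
    [-0.0356, -0.0296, 0, 0, 0, 0, 1],
    [-0.0356, -0.0296, 0, 0, 0, 0, 1],
    [-0.0356, -0.0296, 0, 0, 0, 0, 1],
    [-0.0356, -0.0296, 0, 0, 0, 0, 1],
    [-0.0356, -0.0296, 0, 0, 0, 0, 1],
    [-0.0356, -0.0296, 0, 0, 0, 0, 1],
    [-0.0356, -0.0296, 0, 0, 0, 0, 1]
  ]
}}

```text
clock: 1.1
eef_pos: [421.1, 234.7, 231.1]
tcp_rot: [-0.0, 0.088, 0.996, 0.0]
ft_force: [0.9, 0.3, 0.3]
finger_gap: 0.3
grasp_force: 0.0
```

Request:
{"method": "apply_moves", "body": {
  "steps": [
    [-0.0107, -0.0428, 0, 0, 0, 0, 1],
    [-0.0107, -0.0428, 0, 0, 0, 0, 1],
    [-0.0107, -0.0428, 0, 0, 0, 0, 1],
    [-0.0107, -0.0428, 0, 0, 0, 0, 1],
    [-0.0107, -0.0428, 0, 0, 0, 0, 1],
    [-0.0107, -0.0428, 0, 0, 0, 0, 1],
    [-0.0107, -0.0428, 0, 0, 0, 0, 1],
    [-0.0107, -0.0428, 0, 0, 0, 0, 1],
    [-0.0107, -0.0428, 0, 0, 0, 0, 1],
    [-0.0107, -0.0428, 0, 0, 0, 0, 1]
  ]
}}

```text
clock: 2.1
eef_pos: [450.5, -205.5, 231.0]
tcp_rot: [-0.0, 0.088, 0.996, 0.0]
ft_force: [2.0, -0.0, 0.1]
finger_gap: 0.1
grasp_force: 0.0
```

Run:
```python
from h import *
o=manip.observe();print(o['eef_pos'],o['tcp_rot'])
f=grab_frame('wrist');save('w1',f)
import pickle;pickle.dump(f,open('w1.pkl','wb'))
t,s=pickle.load(open('f0.pkl','rb'))
# triangulate button: top & side
def line(f,uv): return ray(f,uv,0)[0],ray(f,uv,200)[0]
a0,a1=line(t,(283,170));b0,b1=line(s,(282.35,199.47))
A=np.c_[a1-a0,b0-b1];k=np.linalg.lstsq(A,b0-a0,rcond=None)[0]
print('button',a0+k[0]*(a1-a0),b0+k[1]*(b1-b0))
```

```text
[ 450.52464444 -205.50884067  230.9874791 ] [-1.55443680e-04  8.79652279e-02  9.96123508e-01  2.28173114e-04]
button [556.56918336 -66.66161695  75.27625727] [555.13874401 -65.89339208  74.98181102]
```

View pics/w1.png

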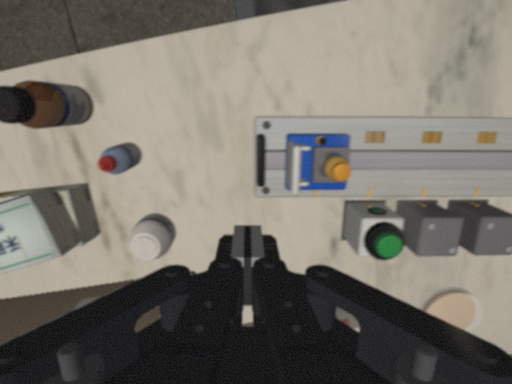

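The wrist view shows the shuttle at (318,161), its white plate at (294,167), the button at (384,241) and the rail level in the picture. Next I'll work out the plate position and the rail yaw.

Run:
```python
from h import *
import pickle
f=pickle.load(open('w1.pkl','rb'));P=f['pixels'];h=cv2.cvtColor(P,cv2.COLOR_RGB2HSV)
uy=np.array([.1753,.9845]);ux=np.array([.9845,-.1753])
def show(n,uv,z):
    for p in ray(f,uv,z): print(n,p.round(1),'rail-along',(p[:2]@uy).round(1),'x',(p[:2]@ux).round(1))
g=cv2.inRange(h,(45,80,40),(80,255,255));g[:220]=0
c=max(cv2.findContours(g,0,2)[0],key=cv2.contourArea);show('btn',cv2.minEnclosingCircle(c)[0],75)
b=cv2.inRange(h,(100,130,60),(125,255,255));b[:,:270]=0;b[:,360:]=0;b[200:]=0
ys,xs=np.nonzero(b);r=(xs.min(),ys.min(),xs.max()+1,ys.max()+1);print(r)
show('deck front edge',[(r[2],162)],44);show('deck sides',[(330,r[1]),(330,r[3])],44)
show('rail edge',[(265,116.5),(500,116.5),(265,197),(500,197)],12)
show('ridges',[(375,137),(432,137),(487,137)],14)
w=(P.min(2)>175);w[:,:283]=0;w[:,312:]=0;w[:135]=0;w[195:]=0
ys,xs=np.nonzero(w);print('plate px',xs.min(),xs.max(),ys.min(),ys.max())
show('plate top rear/front',[(xs.min(),167),(xs.max(),167)],90)
show('black stop',[(257,160),(266,160)],25)
```

```text
btn [553.5 -65.5  75. ] rail-along 32.6 x 556.4
(np.int64(288), np.int64(135), np.int64(348), np.int64(189))
deck front edge [461.9 -91.3  44. ] rail-along -9.0 x 470.7
deck sides [ 428.5 -108.2   44. ] rail-along -31.4 x 440.8
deck sides [ 489.6 -114.6   44. ] rail-along -27.0 x 502.1
rail edge [ 397.9 -173.4   12. ] rail-along -100.9 x 422.2
rail edge [445.7 107.9  12. ] rail-along 184.3 x 419.9
rail edge [ 495.7 -189.3   12. ] rail-along -99.4 x 521.2
rail edge [549.9 112.3  12. ] rail-along 206.9 x 521.7
ridges [444.2 -47.1  14. ] rail-along 31.5 x 445.6
ridges [456.  22.  14.] rail-along 101.6 x 445.1
ridges [467.6  90.5  14. ] rail-along 171.1 x 444.5
plate px 295 306 148 186
plate top rear/front [ 447.  -156.6   90. ] rail-along -75.9 x 467.5
plate top rear/front [ 448.9 -146.2   90. ] rail-along -65.2 x 467.5
black stop [ 445.1 -191.4   25. ] rail-along -110.4 x 471.8
black stop [ 447.  -180.9   25. ] rail-along -99.8 x 471.8
```

Request:
{"method": "apply_moves", "body": {
  "steps": [
    [0.008, 0.0, 0.04, 0, 0, 0, 1],
    [0, 0, 0.04, 0, 0, 0, 1],
    [0, 0, 0.04, 0, 0, 0, 1],
    [0, 0, 0.025, 0, 0, 0, 1],
    [0, 0, 0.02, 0, 0, 0, 1],
    [0, 0, 0, 0, 0, 0, 1]
  ]
}}

```text
clock: 2.75
eef_pos: [440.7, -200.6, 63.4]
tcp_rot: [-0.003, 0.088, 0.996, 0.002]
ft_force: [-1.5, 0.0, 0.6]
finger_gap: -0.3
grasp_force: 0.0
```

Request:
{"method": "apply_moves", "body": {
  "steps": [
    [0, 0.01, 0, 0, 0, 0, 1],
    [0, 0.01, 0, 0, 0, 0, 1],
    [0, 0.003, 0, 0, 0, 0, 1],
    [0, 0, 0, 0, 0, 0, 1]
  ]
}}

```text
clock: 3.15
eef_pos: [447.9, -179.1, 67.3]
tcp_rot: [0.001, 0.087, 0.996, -0.0]
ft_force: [-0.4, -0.2, 0.2]
finger_gap: -0.1
grasp_force: 0.0
```

Run:
```python
from h import *
f=grab_frame('wrist');save('w2',f)
o=manip.observe();print(o['eef_pos'],o['ft_force'])
```

```text
[ 447.79325479 -179.51856543   67.16271744] [-0.30337781  0.72530701 -0.29826842]
```

View pics/w2.png

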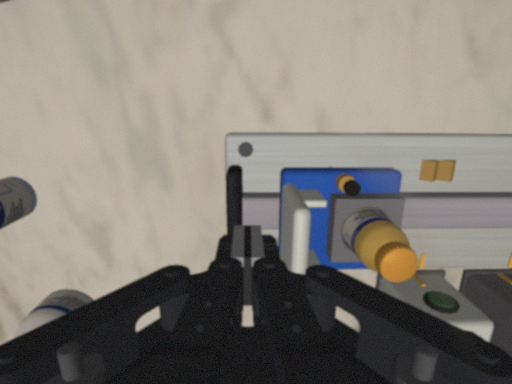

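The fingertips at (247,240) are clear behind the plate's rear face at (282,230) and in line with it. I'm pushing.

Request:
{"method": "apply_moves", "body": {
  "steps": [
    [0, 0.002, 0, 0, 0, 0, 1],
    [0, 0.002, 0, 0, 0, 0, 1],
    [0, 0.002, 0, 0, 0, 0, 1],
    [0, 0.002, 0, 0, 0, 0, 1],
    [0, 0.002, 0, 0, 0, 0, 1],
    [0, 0.002, 0, 0, 0, 0, 1],
    [0, 0.003, 0, 0, 0, 0, 1],
    [0, 0.004, 0, 0, 0, 0, 1],
    [0, 0.004, 0, 0, 0, 0, 1],
    [0, 0.004, 0, 0, 0, 0, 1]
  ]
}}

```text
clock: 4.2
eef_pos: [451.9, -152.8, 66.3]
tcp_rot: [-0.0, 0.088, 0.996, 0.0]
ft_force: [-1.7, -1.2, 1.4]
finger_gap: -0.0
grasp_force: 0.9
```

Request:
{"method": "apply_moves", "body": {
  "steps": [
    [0, 0.004, 0, 0, 0, 0, 1],
    [0, 0.004, 0, 0, 0, 0, 1],
    [0, 0.004, 0, 0, 0, 0, 1],
    [0, 0.004, 0, 0, 0, 0, 1],
    [0, 0.003, 0, 0, 0, 0, 1],
    [0, 0.002, 0, 0, 0, 0, 1],
    [0, 0, 0, 0, 0, 0, 1]
  ]
}}

```text
clock: 4.9
eef_pos: [455.7, -131.9, 66.2]
tcp_rot: [0.0, 0.088, 0.996, 0.0]
ft_force: [0.8, -0.6, -0.2]
finger_gap: -0.0
grasp_force: 0.0
```

```bash
cat >> h.py <<'E'
def shut(n):
    f=grab_frame('wrist');save(n,f);h=cv2.cvtColor(f['pixels'],cv2.COLOR_RGB2HSV)
    uy=np.array([.1753,.9845]);b=cv2.inRange(h,(100,130,60),(125,255,255));b[:,:270]=0;b[:150]=0;b[250:]=0
    xs=np.nonzero((b>0).sum(0)>6)[0];r=ray(f,[(xs.max()+1,185)],44)[0];o=manip.observe()
    print('deck front',xs.min(),xs.max(),(r[:2]@uy).round(1),'mid',(r[:2]@uy-35).round(1),'tcp along',(o['eef_pos'][:2]@uy).round(1),o['eef_pos'].round(1),'F along',(o['ft_force'][:2]@uy).round(2))
E
python3 -c "from h import *;shut('w3')"
```

```text
deck front 272 388 32.8 mid -2.2 tcp along -50.1 [ 455.7 -132.    66.2] F along 0.45
```

Request:
{"method": "apply_moves", "body": {
  "steps": [
    [0, 0.004, 0, 0, 0, 0, 1],
    [0, 0.004, 0, 0, 0, 0, 1],
    [0, 0.004, 0, 0, 0, 0, 1],
    [0, 0.003, 0, 0, 0, 0, 1],
    [0, 0.001, 0, 0, 0, 0, 1],
    [0, 0, 0, 0, 0, 0, 1]
  ]
}}

```text
clock: 5.55
eef_pos: [458.4, -116.2, 66.3]
tcp_rot: [0.0, 0.088, 0.996, 0.0]
ft_force: [0.2, 0.1, 0.0]
finger_gap: 0.4
grasp_force: 0.0
```

Request:
{"method": "apply_moves", "body": {
  "steps": [
    [0, 0.001, 0, 0, 0, 0, 1],
    [0, 0.001, 0, 0, 0, 0, 1],
    [0, 0.001, 0, 0, 0, 0, 1],
    [0, 0.001, 0, 0, 0, 0, 1],
    [0, 0.001, 0, 0, 0, 0, 1],
    [0, 0.001, 0, 0, 0, 0, 1]
  ]
}}

```text
clock: 6.15
eef_pos: [459.3, -110.9, 66.3]
tcp_rot: [-0.0, 0.088, 0.996, -0.0]
ft_force: [-2.0, -4.2, 0.4]
finger_gap: -0.1
grasp_force: 1.8
```

Request:
{"method": "apply_moves", "body": {
  "steps": [
    [0, 0.001, 0, 0, 0, 0, 1],
    [0, 0.001, 0, 0, 0, 0, 1]
  ]
}}

```text
clock: 6.35
eef_pos: [459.4, -110.2, 66.3]
tcp_rot: [-0.0, 0.088, 0.996, -0.002]
ft_force: [-2.5, -8.5, -0.4]
finger_gap: 0.1
grasp_force: 4.4
```

Request:
{"method": "apply_moves", "body": {
  "steps": [
    [0, 0.001, 0, 0, 0, 0, 1],
    [0, 0.001, 0, 0, 0, 0, 1]
  ]
}}

```text
clock: 6.55
eef_pos: [459.6, -108.9, 66.4]
tcp_rot: [-0.0, 0.088, 0.996, -0.002]
ft_force: [-3.2, -9.6, -0.7]
finger_gap: -0.2
grasp_force: 5.2
```

Request:
{"method": "apply_moves", "body": {
  "steps": [
    [0, 0.001, 0, 0, 0, 0, 1],
    [0, 0.001, 0, 0, 0, 0, 1]
  ]
}}

```text
clock: 6.75
eef_pos: [459.9, -107.2, 66.4]
tcp_rot: [-0.001, 0.089, 0.996, -0.003]
ft_force: [-4.0, -8.6, 0.3]
finger_gap: 0.3
grasp_force: 5.1
```

```bash
python3 -c "from h import *;shut('w4')"
```

```text
deck front 272 388 57.7 mid 22.7 tcp along -24.5 [ 460.  -106.8   66.4] F along -8.04
```

Request:
{"method": "apply_moves", "body": {
  "steps": [
    [0, 0.001, 0, 0, 0, 0, 1],
    [0, 0.001, 0, 0, 0, 0, 1]
  ]
}}

```text
clock: 7.0
eef_pos: [460.8, -102.6, 66.3]
tcp_rot: [0.0, 0.088, 0.996, 0.001]
ft_force: [-0.2, -0.7, 0.2]
finger_gap: -0.1
grasp_force: 0.0
```

Request:
{"method": "apply_moves", "body": {
  "steps": [
    [0, 0.001, 0, 0, 0, 0, 1]
  ]
}}

```text
clock: 7.1
eef_pos: [461.1, -101.4, 66.3]
tcp_rot: [0.0, 0.088, 0.996, 0.001]
ft_force: [0.5, 0.4, 0.4]
finger_gap: 0.4
grasp_force: 0.0
```

```bash
python3 -c "from h import *;shut('w5')"
```

```text
deck front 275 391 65.6 mid 30.6 tcp along -18.9 [ 461.1 -101.3   66.3] F along -0.63
```

The push force collapsed and the shuttle jumped about 8 mm while the finger moved 5.6, so it has clicked in. I'm backing off, lifting and checking.

Request:
{"method": "apply_moves", "body": {
  "steps": [
    [0, -0.007, 0, 0, 0, 0, 1],
    [0, -0.013, 0, 0, 0, 0, 1],
    [0, 0, -0.04, 0, 0, 0, 1],
    [0, 0, -0.04, 0, 0, 0, 1],
    [0, 0, -0.04, 0, 0, 0, 1],
    [0, 0, -0.03, 0, 0, 0, 1],
    [0, 0, 0, 0, 0, 0, 1],
    [0, 0, 0, 0, 0, 0, 1]
  ]
}}

```text
clock: 7.95
eef_pos: [457.8, -122.5, 216.7]
tcp_rot: [0.001, 0.088, 0.996, -0.0]
ft_force: [-0.2, -0.1, 0.3]
finger_gap: -0.0
grasp_force: 0.0
```

Run:
```python
from h import *
f=grab_frame('wrist');save('w6',f);o=manip.observe();print(o['eef_pos'])
P=f['pixels'];h=cv2.cvtColor(P,cv2.COLOR_RGB2HSV);uy=np.array([.1753,.9845]);ux=np.array([.9845,-.1753])
g=cv2.inRange(h,(45,80,40),(80,255,255))
for c in cv2.findContours(g,0,2)[0]:
    if cv2.contourArea(c)>60:
        p=cv2.minEnclosingCircle(c);r=ray(f,p[0],75)[0];print(p,r.round(1),r[:2]@uy,r[:2]@ux)
```

```text
[ 457.05688127 -122.0961135   215.66516718]
((316.5666809082031, 256.51666259765625), 14.64549732208252) [554.1 -64.1  75. ] 34.030653831919224 556.6973326260016
```

View pics/w6.png

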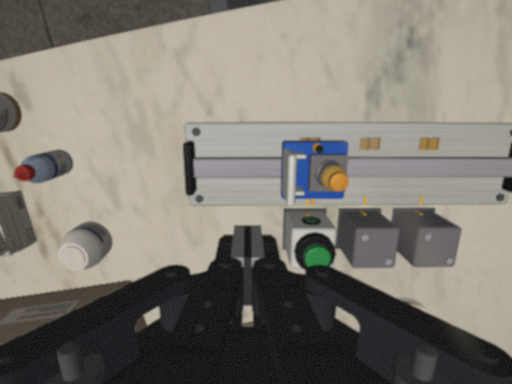

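The shuttle at (315,170) is centred opposite the scanner, with its ridges hidden beneath it and the bottle upright in its socket. The button is at (554,-65). I'm moving above it.

Request:
{"method": "apply_moves", "body": {
  "steps": [
    [-0.0283, 0.0245, 0, 0, 0, 0, 1],
    [-0.0283, 0.0245, 0, 0, 0, 0, 1],
    [-0.0283, 0.0245, 0, 0, 0, 0, 1],
    [0, 0, 0, 0, 0, 0, 1],
    [0, 0, 0.04, 0, 0, 0, 1],
    [0, 0, 0.04, 0, 0, 0, 1],
    [0, 0, 0.03, 0, 0, 0, 1],
    [0, 0, 0.01, 0, 0, 0, 1],
    [0, 0, 0, 0, 0, 0, 1],
    [0, 0, 0, 0, 0, 0, 1]
  ]
}}

```text
clock: 9.0
eef_pos: [554.2, -64.5, 97.1]
tcp_rot: [0.0, 0.088, 0.996, -0.0]
ft_force: [0.1, -0.1, 0.6]
finger_gap: -0.0
grasp_force: 0.0
```

Run:
```python
from h import *
f=grab_frame('wrist');save('w7',f);o=manip.observe();print(o['eef_pos'],o['ft_force'])
```

```text
[554.89935957 -64.62871051  97.8295542 ] [0.3300657  0.30040714 0.81901791]
```

View pics/w7.png

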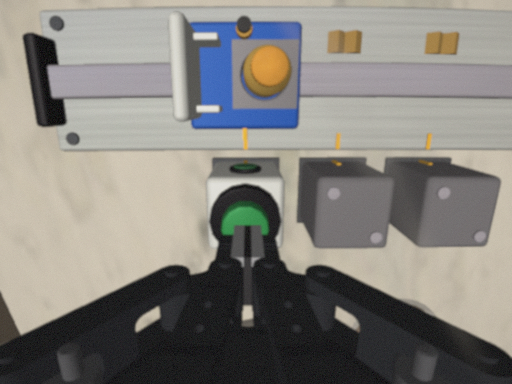

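The fingertips at (247,235) are over the green button at (245,215), and the shuttle's pointer lines up with the scanner's yellow line at column 245. I'm pressing down.

Request:
{"method": "apply_moves", "body": {
  "steps": [
    [0, 0, 0.006, 0, 0, 0, 1],
    [0, 0, 0.006, 0, 0, 0, 1],
    [0, 0, 0.005, 0, 0, 0, 1],
    [0, 0, 0.003, 0, 0, 0, 1],
    [0, 0, 0.001, 0, 0, 0, 1],
    [0, 0, 0, 0, 0, 0, 1]
  ]
}}

```text
clock: 9.65
eef_pos: [554.4, -64.2, 76.0]
tcp_rot: [0.001, 0.088, 0.996, -0.0]
ft_force: [-1.2, 0.6, 6.6]
finger_gap: -0.3
grasp_force: 2.8
```

Request:
{"method": "apply_moves", "body": {
  "steps": [
    [0, 0, 0.001, 0, 0, 0, 1],
    [0, 0, 0.001, 0, 0, 0, 1],
    [0, 0, 0.001, 0, 0, 0, 1],
    [0, 0, 0, 0, 0, 0, 1]
  ]
}}

```text
clock: 10.05
eef_pos: [554.6, -64.3, 75.7]
tcp_rot: [0.002, 0.088, 0.996, -0.0]
ft_force: [-6.6, 1.5, 24.0]
finger_gap: -0.1
grasp_force: 11.8
```

Request:
{"method": "apply_moves", "body": {
  "steps": [
    [0, 0, 0.001, 0, 0, 0, 1],
    [0, 0, 0.001, 0, 0, 0, 1],
    [0, 0, 0, 0, 0, 0, 1]
  ]
}}

```text
clock: 10.35
eef_pos: [554.6, -64.3, 75.5]
tcp_rot: [0.002, 0.088, 0.996, -0.001]
ft_force: [-10.7, 2.1, 36.8]
finger_gap: -0.2
grasp_force: 17.7
```

The fingers hit a hard stop at 75.8. I'll check that this is the bottom of the button's spring travel and not its collar by reading the force while easing up.

Request:
{"method": "apply_moves", "body": {
  "steps": [
    [0, 0, -0.004, 0, 0, 0, 1],
    [0, 0, -0.001, 0, 0, 0, 1],
    [0, 0, 0, 0, 0, 0, 1],
    [0, 0, 0, 0, 0, 0, 1]
  ]
}}

```text
clock: 10.75
eef_pos: [554.5, -64.2, 76.0]
tcp_rot: [0.001, 0.088, 0.996, -0.0]
ft_force: [-1.5, -0.2, 8.9]
finger_gap: -0.1
grasp_force: 4.5
```

Request:
{"method": "apply_moves", "body": {
  "steps": [
    [0, 0, -0.002, 0, 0, 0, 1],
    [0, 0, 0, 0, 0, 0, 1],
    [0, 0, 0, 0, 0, 0, 1]
  ]
}}

```text
clock: 11.05
eef_pos: [554.4, -64.2, 77.3]
tcp_rot: [0.0, 0.088, 0.996, -0.0]
ft_force: [0.4, -1.2, 2.9]
finger_gap: 0.3
grasp_force: 2.0
```

Request:
{"method": "apply_moves", "body": {
  "steps": [
    [0, 0, -0.002, 0, 0, 0, 1],
    [0, 0, 0, 0, 0, 0, 1],
    [0, 0, 0, 0, 0, 0, 1]
  ]
}}

```text
clock: 11.35
eef_pos: [554.3, -64.2, 79.3]
tcp_rot: [0.0, 0.088, 0.996, 0.0]
ft_force: [2.0, -1.7, 2.8]
finger_gap: 0.2
grasp_force: 1.5
```

The spring force persists at 77 and 79 mm, so the button travel is 76 to 82 and it was fully pressed. I'm lifting away and doing a last check.

Request:
{"method": "apply_moves", "body": {
  "steps": [
    [0, 0, -0.01, 0, 0, 0, 1],
    [0, 0, -0.03, 0, 0, 0, 1],
    [0, 0, -0.04, 0, 0, 0, 1],
    [0, 0, -0.04, 0, 0, 0, 1],
    [-0.03, -0.03, -0.02, 0, 0, 0, 1],
    [0, -0.04, 0, 0, 0, 0, 1],
    [0, 0, 0, 0, 0, 0, 1],
    [0, 0, 0, 0, 0, 0, 1]
  ]
}}

```text
clock: 12.15
eef_pos: [569.9, -138.6, 218.6]
tcp_rot: [-0.001, 0.089, 0.996, 0.001]
ft_force: [-0.3, -0.4, -0.3]
finger_gap: -0.2
grasp_force: 0.0
```

Run:
```python
from h import *
f=grab_frame('wrist');save('w8',f);o=manip.observe();print(o['eef_pos'],o['ft_force'])
```

```text
[ 569.98413539 -137.77029761  218.5514472 ] [-0.97110581 -0.40248575 -0.01351542]
```

View pics/w8.png

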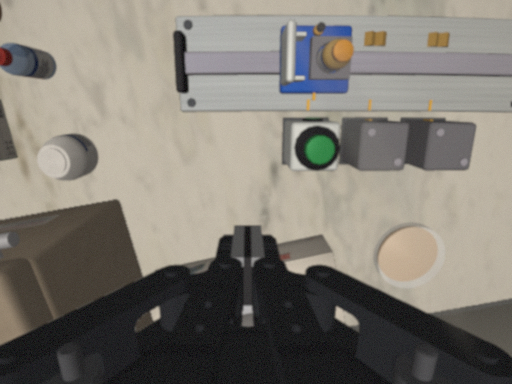

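The shuttle is at (316,60) opposite the scanner at (312,145), with the bottle upright, the button sprung back and the arm clear.

```bash
python3 -c "from bench import manip;print(manip.sign_off())"
```

```text
the job is handed in; nothing more can be done
None
```

The job is handed in: the shuttle is clicked in at the scanner's station with the bottle upright and untouched, the green button was pressed to its stop and sprang back, and the arm is clear of everything.

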